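# Find which way the canister cap undoes and hold it off

### The job

Open the canister with the orange cap so that it can be refilled. Canisters of both thread hands are in use and look alike, so find the way in which it really undoes by trying one and, if it stops at once, the other; turn it that way by its bar while it sits on the neck until the thread lets go, then lift it straight off. Finish while still holding the orange cap in the gripper, about upright and well clear above the canister (10 cm up is fine); leave the blue cap closed and the spice jar, beaker and spoon where they are.

Things in the scene. Friction and masses are not known exactly. Their poses are not given: they have to be found in the camera images.
- station: fixed dark steel base plate 130x300x12 mm; on it two like aluminium canisters 90 mm across, 100 mm high, centred at y = +80 and -80 mm of its frame, with white necks 44 mm across up to 130 mm. Origin: centre of its underside, on the desk; y runs along the plate. Under each cap is a hidden bayonet thread: one canister is right-handed, the other left-handed, at random.
- neck_left (a point): centre of the mouth (top of the neck, 130 mm above the desk) of the canister at the station's +y end. Either cap may be on it.
- neck_right (a point): the same for the canister at the station's -y end
- cap_orange: loose orange plastic cap, 60 to 130 g, 74 mm across, skirt and roof 34 mm high, an upright bar grip on the roof. Origin: centre of the lower rim, 102 mm above the desk when closed; z up, x along the bar; closed, x lies within 0.05 rad of the station's x axis. Until undone, lugs inside hold it down (3 mm play).
- cap_orange_bar (a point): bar centre, 47 mm above the cap's origin. Bar 62 mm long, 14 wide, 26 high, on the roof: from 136 to 162 mm above the desk when closed. Turned the wrong way the cap meets a hard stop within 0.2 rad; the right way it turns easily (under 0.4 N m) at one height, is free to lift from 0.95 rad on and meets a stop at about 1.15 rad.
- cap_blue: the same cap in blue on the other canister; bystander, stays closed
- spice_jar: bystander: small seasoning jar with a red top, 45 mm across, 106 mm high, beyond the station's -y end; origin at the centre of its foot
- beaker: bystander: grey metal beaker, 76 mm across, 98 mm high, beyond the station's +y end; origin at the centre of its foot
- spoon: bystander: steel spoon 188x38x15 mm lying in front of the station; origin under its middle
There are look-alikes about, which are no part of the job. There is more than one size of the cap_orange; the job needs the middle-sized.

How it is judged:
By the outcome, as a careful person would: the job done as asked, in the order asked, and still so for the second after the job is handed in, while the arm keeps its last pose, push and grip.
It also fails if it takes over 38 s, if anything falls off the work surface, if the arm or the gripper's body presses on something with over 40 N, if the wrist force passes 120 N, or if a joint passes its speed limit or range.

### The arm

A 6-joint arm with a two-finger parallel gripper is mounted at the origin on a cart in front of the work surface, level with it; the furniture and walls round the work are solid. World frame = base frame: x ahead of the robot, y to its left, z up, the work surface at z = 0. Lengths are in m, angles in rad, forces in N, time in s.
With the tool pointing down it reaches from about 0.35 to 0.975 m from the base axis. Payload 4.9 kg.
Tool frame: the origin (TCP) lies at the very end of the fingers, on their centre line; the grasp point (between the pads) lies ctrl.grip_point_offset behind it (ctrl.grip_point_offset is the distance from the TCP to the grasp point, in m); z points along the fingers, y is the line along which they close (so a half turn about z gives the same grasp; the last joint's range is limited). The gripper opens to 85 mm and grips with 20 to 120 N. Pads are 22 mm wide; open, the fingers measure 114 mm over their backs; the gripper's body (76 mm by 85 mm) begins 54 mm behind the grasp point. The pads swing forward as they close: fully open they stand 13 mm farther back than shut.
Start: joints at [-1.276, 0.053, 1.613, -0, 1.476, -0.119], TCP at [0.251, -0.572, 0.231] pointing down, gripper open.
Joint ranges: [-3.01, 3.01], [-1.01, 2.22], [0.06, 2.58], [-1.02, 4.17], [0.09, 2.62], [-3.14, 3.14]. Speed limits (rad/s): [2.57, 2.57, 3.14, 3.14, 3.14, 3.14].

### API

Orientations are given as a rotation vector (axis times angle).
In Python, from station import ctrl gives the robot as it stands. The module is installed in compiled form; this text tells all that it offers.
- The arm moves only by the tool drive_tool, never from a script. Its argument "steps" is a list of rows, each an object with "translation": the shift along the tool's x, y, z normalised to -1 to 1, where 1 is 4 cm, a list of three; "angular": the turn, a rotation vector about the tool's x, y, z normalised to -1 to 1, where 1 is 8 degrees, a list of three; "gripper": the opening, from 0 (shut) to 1 (fully open). In form: [{"translation": [dx, dy, dz], "angular": [wx, wy, wz], "gripper": gripper}, ...]. A call has 1 to 8 rows; each row shifts and turns the commanded pose from where the row before left it, along the tool's axes as they then stand; what a row does not reach is not made up. A row lasts 1/8 s, in which the tool goes at most 62.5 mm and 10.7 degrees, less where a joint would pass 70% of its speed; a pose out of reach is approached as far as the arm can. A call with a number of a shift or a turn outside -1 to 1 is refused whole. A call with a gripper value outside its range is refused whole. The fingers move at their own pace and stop on an object; "force" is the grip in N (left out, the last holds). Time passes only in rows, so rows that do not move let the fingers close. It gives the time, the measured TCP pose, the force, the opening and the grip force at its end, in the units of the state.
- ctrl.get_obs(): the state, without advancing time (a new reading comes with each control period).
- ctrl.get_image(name): name is "scene" or "top" or "wrist"; returns a dict with "color" (384x512x3 uint8, red, green, blue), "depth" (384x512 float32, m along the optical axis (not along the pixel's ray), 0 where there is no reading), "fx", "fy", "cx", "cy" (pixels), "R" (3x3) and "t" (3): a world point X has camera coordinates R X + t. Camera axes: x right, y down, z forward; pixel columns grow to the right and rows downward; lengths in m; the calibration is good to about 2 mm. A picture is of the moment at which its call begins.
- ctrl.finish_job(): hands the job in; it is judged then, once.
The state is a dict: "t": time; "q": joint angles; "dq": joint speeds; "effort": joint torques, N m; "tool_pos": TCP position; "tool_rot": TCP orientation; "contact_force": force on the tool from outside, world axes, zero at the start; "wrist_torque": the same for the moment, N m; "opening": finger opening in m; "grip_force": force on a finger pad.
Only numpy, scipy, OpenCV 4.12 (cv2) and the standard library are available. Lean on these libraries where they do the work, as an engineer would, in place of code of your own. Each camera call takes 0.05 s, during which the arm holds its last target. There are 200 camera calls.

## Working session

There is one attempt and no reset: what is moved stays moved. The work goes in short steps, Python scripts to look and compute and a tool call to move; the robot and the scene stay as the last step left them, time stands still between calls to the robot, and variables do not carry over. Pictures are saved under pics/ and viewed, at most 10 in all, crops included, and the job is handed in when it is done.

Besides the shell and the picture viewer there is one more tool, called after "Emit:" by a JSON object that holds its "op" and its "data", one argument or row to a line. drive_tool: Moves the arm, as the interface text tells. Its arguments: {"type":"object","properties":{"steps":{"type":"array"},"force":{"type":"number"}},"required":["steps"]}

```bash
mkdir -p pics; python3 - <<'E'
from station import ctrl
import numpy as np,cv2,pickle
o=ctrl.get_obs();print(o['t'],o['tool_pos'],o['tool_rot'],o['opening'],ctrl.grip_point_offset)
d={n:ctrl.get_image(n) for n in('scene','top')}
pickle.dump(d,open('a.pkl','wb'))
for n in d: cv2.imwrite(f'pics/{n}0.png',cv2.resize(d[n]['color'][:,:,::-1],(768,576)));print(n,d[n]['R'],d[n]['t'],d[n]['fx'])
E
```

```text
0.0 [ 0.25111711 -0.57165107  0.23006932] [-3.07260350e+00 -6.44922883e-01  3.60693391e-04] 0.08548414600733309 0.0187
scene [[-0.56860641 -0.82257761  0.00726807]
 [-0.35875416  0.24001842 -0.90204579]
 [ 0.7402582  -0.51551647 -0.43157915]] [0.24197924 0.34989978 1.0798247 ] 499.2924350725224
top [[-0.02653376 -0.99963688 -0.00469821]
 [-0.99218814  0.02690856 -0.12181387]
 [ 0.12189606  0.00142933 -0.99254184]] [-0.0564497   0.57158863  1.16940631] 426.17252690957935
```

View pics/scene0.png

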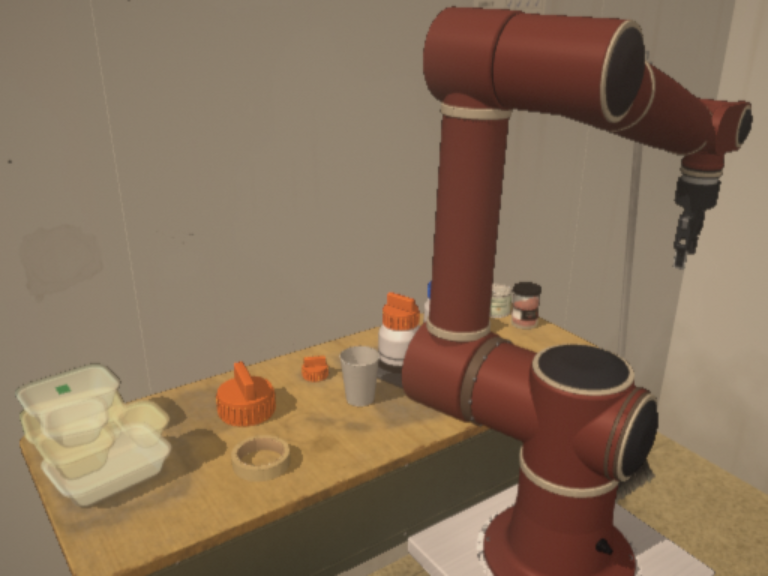

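View pics/top0.png

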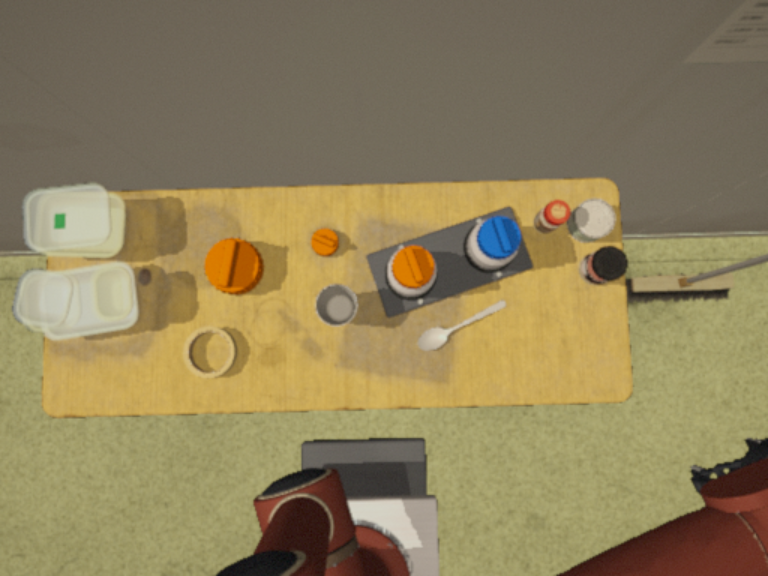

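Orange candidates in the enlarged top view are a large cap loose on the desk at (233,266), a small one at (325,242), and a middle-sized one on a canister at (413,267). The last fits: it is middle-sized and sits on the station's left canister, next to blue at (497,240). The scene view shows the same cap at (401,310), beaker in front at (360,375). I'll confirm it in a crop and measure it.

```bash
cat > h.py <<'E'
import numpy as np,cv2
def mask(im,name='orange'):
    h=cv2.cvtColor(im['color'],cv2.COLOR_RGB2HSV)
    lo,hi=((3,190,90),(14,255,255)) if name=='orange' else ((100,150,60),(125,255,255))
    return cv2.inRange(h,lo,hi)
def cloud(im,m):
    v,u=np.nonzero((m>0)&(im['depth']>0)); z=im['depth'][v,u]
    c=np.c_[(u-im['cx'])/im['fx']*z,(v-im['cy'])/im['fy']*z,z]
    return (c-im['t'])@im['R'], np.c_[u,v]
def project(im,X):
    c=im['R']@X+im['t'];return c[0]/c[2]*im['fx']+im['cx'],c[1]/c[2]*im['fy']+im['cy']
def ray(im,u,v):
    d=im['R'].T@np.array([(u-im['cx'])/im['fx'],(v-im['cy'])/im['fy'],1]);return -im['R'].T@im['t'],d/np.linalg.norm(d)
def plane(im,u,v,z):
    o,d=ray(im,u,v);return o+d*(z-o[2])/d[2]
def bar(P,zlo):
    B=P[P[:,2]>zlo][:,:2].astype(np.float32)
    return cv2.minAreaRect(B),len(B)
E
python3 - <<'E'
import pickle;from h import *
d=pickle.load(open('a.pkl','rb'))
for n in d:
  im=d[n]
  for col in('orange','blue'):
    k,l,s,c=cv2.connectedComponentsWithStats(mask(im,col))
    for i in range(1,k):
        if s[i,4]<40: continue
        P,uv=cloud(im,(l==i).astype('u1')*255)
        print(n,col,s[i],c[i].round(1),'med',np.median(P,0).round(3),'z',np.percentile(P[:,2],[2,25,50,75,95,99]).round(3),'ext',np.ptp(P,axis=0).round(3))
        B,nb=bar(P,np.percentile(P[:,2],97)-.012);print('  bar',B,nb)
# station plate: dark low pixels in top
im=d['top']; h=cv2.cvtColor(im['color'],cv2.COLOR_RGB2HSV)
m=np.zeros(h.shape[:2],'u1');m[135:215,240:360]=cv2.inRange(h,(0,0,0),(180,110,85))[135:215,240:360]
P,_=cloud(im,m);P=P[(P[:,2]<.03)];print('plate',cv2.minAreaRect(P[:,:2].astype('f4')),len(P),np.median(P[:,2]))
a=cv2.resize(d['top']['color'][130:220,200:360],(640,360),interpolation=cv2.INTER_CUBIC)
cv2.imwrite('pics/crop.png',a[:,:,::-1])
E
```

```text
scene orange [256 196  21  23 266] [265.3 206.2] med [ 0.555 -0.112  0.138] z [0.112 0.135 0.138 0.152 0.162 0.165] ext [0.063 0.05  0.058]
  bar ((0.5642971992492676, -0.11800415813922882), (0.05734427273273468, 0.010566547513008118), 19.712623596191406) 70
scene orange [202 238  16  16 163] [208.8 245.1] med [0.626 0.049 0.025] z [0.006 0.02  0.025 0.032 0.042 0.045] ext [0.04  0.044 0.04 ]
  bar ((0.631710410118103, 0.04174362123012543), (0.03860323503613472, 0.012305723503232002), 63.421363830566406) 41
scene orange [145 242  38  42 906] [161.  266.5] med [0.558 0.227 0.047] z [0.008 0.028 0.047 0.051 0.086 0.087] ext [0.103 0.095 0.086]
  bar ((0.5867426991462708, 0.21401403844356537), (0.019547436386346817, 0.08426108211278915), 79.60920715332031) 126
top orange [363 135  12  15  57] [366.6 143.3] med [ 0.657 -0.372  0.103] z [0.092 0.099 0.103 0.105 0.107 0.109] ext [0.038 0.026 0.018]
  bar ((0.6576368808746338, -0.37680912017822266), (0.03993155434727669, 0.01885402947664261), 20.183120727539062) 47
top orange [151 161  10  30  92] [155.4 175.8] med [0.589 0.202 0.071] z [0.053 0.063 0.071 0.079 0.084 0.084] ext [0.082 0.018 0.038]
  bar ((0.5879620909690857, 0.20191644132137299), (0.003360939910635352, 0.08255847543478012), 79.32615661621094) 45
top orange [156 168  19  28  87] [169.  183.7] med [0.567 0.166 0.036] z [0.014 0.029 0.036 0.042 0.047 0.049] ext [0.075 0.05  0.035]
  bar ((0.5699920654296875, 0.1766975373029709), (0.02299991250038147, 0.08650720119476318), 60.615394592285156) 46
top blue [319 144  28  28 618] [332.3 157.8] med [ 0.613 -0.272  0.135] z [0.121 0.133 0.135 0.145 0.161 0.163] ext [0.073 0.071 0.052]
  bar ((0.6148360967636108, -0.2767225205898285), (0.062166497111320496, 0.014422327280044556), 16.17938232421875) 148
plate ((0.5841002464294434, -0.20079198479652405), (0.11194324493408203, 0.2959122061729431), 17.83662986755371) 1373 0.010709168007268724
```

View pics/crop.png

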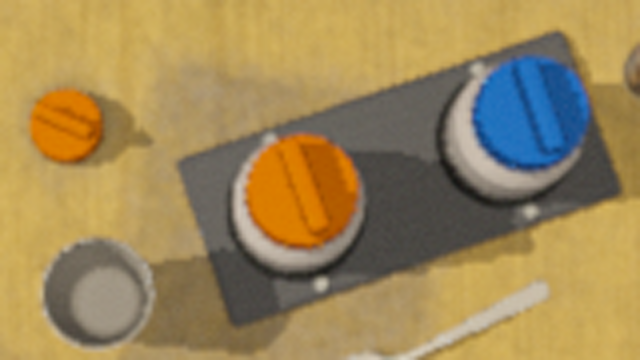

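The crop shows the middle-sized orange cap on the left canister, bar from (290,145) to (318,230), so it is the target. I'll refine it with a wider hue range in the top view and the scene view.

```bash
python3 - <<'E'
import pickle;from h import *
from station import ctrl
d=pickle.load(open('a.pkl','rb'))
im=d['top'];h=cv2.cvtColor(im['color'],cv2.COLOR_RGB2HSV)
m=cv2.inRange(h,(3,200,80),(18,255,255));w=np.zeros_like(m);w[155:200,250:300]=m[155:200,250:300]
P,uv=cloud(im,w);print(len(P),np.percentile(P[:,2],[5,50,90,99]))
for zc in(.145,.15,.155):
  print('top',bar(P,zc))
  Q,_=cloud(d['scene'],(lambda m:m)(mask(d['scene']))); Q=Q[(Q[:,1]<-.05)]
  print('scene',bar(Q,zc),np.percentile(Q[:,2],97))
R=P[(P[:,2]>.125)&(P[:,2]<.145)]; print('roof circle',cv2.minEnclosingCircle(P[P[:,2]>.125][:,:2].astype('f4')))
bp=uv[P[:,2]>.15].mean(0);print('ray at .162:',plane(im,*bp,.162))
o=ctrl.get_obs();from scipy.spatial.transform import Rotation as T
print(T.from_rotvec(o['tool_rot']).as_matrix().round(3))
E
```

```text
588 [0.13135834 0.13538595 0.16030605 0.16293932]
top (((0.5665698051452637, -0.12463872134685516), (0.06141966953873634, 0.014272932894527912), 18.57695198059082), 141)
scene (((0.5642971992492676, -0.11800415813922882), (0.05734427273273468, 0.010566547513008118), 19.712623596191406), 94) 0.16365279146196304
top (((0.5665698051452637, -0.12463872134685516), (0.06141966953873634, 0.014272932894527912), 18.57695198059082), 138)
scene (((0.5642971992492676, -0.11800415813922882), (0.05734427273273468, 0.010566547513008118), 19.712623596191406), 76) 0.16365279146196304
top (((0.5665996074676514, -0.12472357600927353), (0.06140260770916939, 0.014238571748137474), 18.353031158447266), 133)
scene (((0.5644415616989136, -0.1182733029127121), (0.05741913989186287, 0.009973966516554356), 18.363292694091797), 54) 0.16365279146196304
roof circle ((0.5665671825408936, -0.1247968077659607), 0.03612364083528519)
ray at .162: [ 0.56549812 -0.12430816  0.162     ]
[[ 0.916  0.402 -0.001]
 [ 0.402 -0.916  0.002]
 [ 0.    -0.002 -1.   ]]
```

Cap axis is at (0.5665, -0.1246) with the bar at 18.4° and its top at 0.163. The tool x axis is now at 23.7°. I'll travel above first: 0.469 m along tool x and -0.283 m along tool y, over 16 rows.

Emit:
{"op": "drive_tool", "data": {
  "steps": [
    {"translation": [0.5, -0.3, -0.1], "angular": [0, 0, 0], "gripper": 1},
    {"translation": [0.75, -0.45, -0.1], "angular": [0, 0, 0], "gripper": 1},
    {"translation": [0.75, -0.45, 0], "angular": [0, 0, 0], "gripper": 1},
    {"translation": [0.75, -0.45, 0], "angular": [0, 0, 0], "gripper": 1},
    {"translation": [0.75, -0.45, 0], "angular": [0, 0, 0], "gripper": 1},
    {"translation": [0.75, -0.45, 0], "angular": [0, 0, 0], "gripper": 1},
    {"translation": [0.75, -0.45, 0], "angular": [0, 0, 0], "gripper": 1},
    {"translation": [0.75, -0.45, 0], "angular": [0, 0, 0], "gripper": 1}
  ],
  "force": 60
}}

```text
t: 1.1
tool_pos: [0.4072, -0.3512, 0.2394]
tool_rot: [-3.074, -0.646, -0.001]
contact_force: [-0.9, 0.1, 0.4]
opening: 0.0852
grip_force: 0.0
```

Emit:
{"op": "drive_tool", "data": {
  "steps": [
    {"translation": [0.75, -0.45, 0], "angular": [0, 0, 0], "gripper": 1},
    {"translation": [0.75, -0.45, 0], "angular": [0, 0, 0], "gripper": 1},
    {"translation": [0.75, -0.45, 0], "angular": [0, 0, 0], "gripper": 1},
    {"translation": [0.75, -0.45, 0], "angular": [0, 0, 0], "gripper": 1},
    {"translation": [0.75, -0.45, 0], "angular": [0, 0, 0], "gripper": 1},
    {"translation": [0.5, -0.3, 0], "angular": [0, 0, 0], "gripper": 1},
    {"translation": [0.2, -0.1, 0], "angular": [0, 0, 0], "gripper": 1},
    {"translation": [0, 0, 0], "angular": [0, 0, 0.66], "gripper": 1}
  ]
}}

```text
t: 2.1
tool_pos: [0.5268, -0.1838, 0.2393]
tool_rot: [-3.101, -0.501, 0.0]
contact_force: [0.4, -0.4, -0.4]
opening: 0.0857
grip_force: 0.0
```

```bash
cat > look.py <<'E'
from h import *;from station import ctrl
from scipy.spatial.transform import Rotation as T
import sys
o=ctrl.get_obs();R=T.from_rotvec(o['tool_rot']).as_matrix();print(o['t'],o['tool_pos'].round(4),'xang',np.degrees(np.arctan2(R[1,0],R[0,0])).round(2),'z',R[:,2].round(3),'q',np.round(o['q'],2))
im=ctrl.get_image('wrist');h=cv2.cvtColor(im['color'],cv2.COLOR_RGB2HSV)
m=cv2.inRange(h,(3,200,80),(18,255,255));P,uv=cloud(im,m)
print(len(P));k=P[:,2]>.15
print(cv2.minAreaRect(P[k][:,:2].astype('f4')),'ztop',np.median(P[k][:,2]),'roofz',np.median(P[(P[:,2]<.145)&(P[:,2]>.12)][:,2]))
K=cv2.minAreaRect(uv[k].astype('f4'));p=plane(im,*K[0],.162);print('pixel bar',K,'ray@.162',p)
c=p; d=np.array([.5665,-.1246,0])-o['tool_pos'];print('tool-frame to [.5665,-.1246]',(R.T@d).round(4)); print('to ray',(R.T@(p-o['tool_pos'])).round(4))
cv2.imwrite(sys.argv[1],im['color'][:,:,::-1])
E
python3 look.py pics/w1.png
```

```text
2.1 [ 0.5268 -0.1838  0.2393] xang 18.36 z [-0.  0. -1.] q [-0.47 -0.11  1.76 -0.    1.49  0.78]
7557
((0.5683762431144714, -0.12474183738231659), (0.06186341866850853, 0.014291617088019848), 18.658138275146484) ztop 0.16139783079303702 roofz 0.13569985503672216
pixel bar ((201.2205810546875, 120.86764526367188), (84.90302276611328, 21.168235778808594), 85.60128784179688) ray@.162 [ 0.5705777  -0.12544291  0.162     ]
tool-frame to [.5665,-.1246] [ 0.0564 -0.0437  0.2393]
to ray [ 0.06   -0.0416  0.0773]
```

Emit:
{"op": "drive_tool", "data": {
  "steps": [
    {"translation": [0.7, -0.54, 0], "angular": [0, 0, 0], "gripper": 1},
    {"translation": [0.73, -0.54, 0], "angular": [0, 0, 0], "gripper": 1},
    {"translation": [0, 0, 0.5], "angular": [0, 0, 0], "gripper": 1},
    {"translation": [0, 0, 0], "angular": [0, 0, 0], "gripper": 1}
  ]
}}

```text
t: 2.65
tool_pos: [0.5656, -0.1256, 0.2164]
tool_rot: [-3.099, -0.503, 0.007]
contact_force: [-0.4, 0.2, -1.4]
opening: 0.0853
grip_force: 0.0
```

```bash
python3 look.py pics/w2.png
```

```text
2.65 [ 0.5656 -0.1256  0.2164] xang 18.45 z [-0.005  0.001 -1.   ] q [-0.35 -0.04  1.73 -0.    1.46  0.9 ]
10219
((0.568985104560852, -0.12424035370349884), (0.06114514172077179, 0.013899873942136765), 18.705053329467773) ztop 0.16146192092309614 roofz 0.1356922979012093
pixel bar ((257.5, 199.0), (80.0, 19.0), 90.0) ray@.162 [ 0.57193744 -0.12313976  0.162     ]
tool-frame to [.5665,-.1246] [ 0.0022 -0.      0.2164]
to ray [ 0.0071 -0.0002  0.0544]
```

View pics/w2.png

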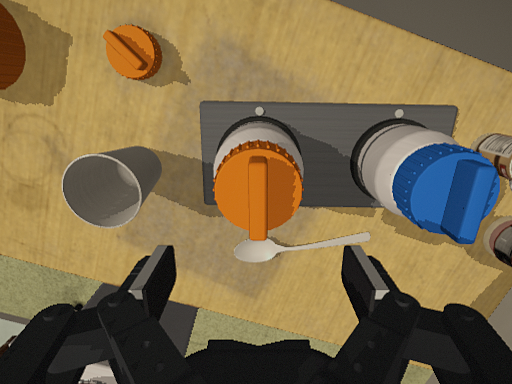

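The wrist view shows the orange bar at (258,198), vertical and centred between the fingers at (160,270) and (360,270). The blue cap is clear on the right at (450,195). I'll descend 75 mm and close.

Emit:
{"op": "drive_tool", "data": {
  "steps": [
    {"translation": [0.05, 0, 0.6], "angular": [0, 0, 0], "gripper": 1},
    {"translation": [0, 0, 0.6], "angular": [0, 0, 0], "gripper": 1},
    {"translation": [0, 0, 0.5], "angular": [0, 0, 0], "gripper": 1},
    {"translation": [0, 0, 0.15], "angular": [0, 0, 0], "gripper": 1},
    {"translation": [0, 0, 0], "angular": [0, 0, 0], "gripper": 1},
    {"translation": [0, 0, 0], "angular": [0, 0, 0], "gripper": 1}
  ]
}}

```text
t: 3.45
tool_pos: [0.57, -0.1254, 0.1466]
tool_rot: [3.1, 0.503, 0.003]
contact_force: [1.0, 0.1, 0.1]
opening: 0.0855
grip_force: 0.0
```

```bash
cat > ob.py <<'E'
from h import *;from station import ctrl
from scipy.spatial.transform import Rotation as T
o=ctrl.get_obs();R=T.from_rotvec(o['tool_rot']).as_matrix();print(round(o['t'],2),o['tool_pos'].round(4),'xang',np.degrees(np.arctan2(R[1,0],R[0,0])).round(2),'z',R[:,2].round(3),'q6',o['q'][5].round(2),'F',np.round(o['contact_force'],1),'M',np.round(o['wrist_torque'],2),'op',round(o['opening'],4),'g',round(o['grip_force'],1))
E
python3 ob.py
```

```text
3.45 [ 0.57   -0.1254  0.1466] xang 18.42 z [ 0.002 -0.001 -1.   ] q6 0.91 F [1.  0.1 0.1] M [-0.02 -0.01 -0.05] op 0.0855 g 0.0
```

Emit:
{"op": "drive_tool", "data": {
  "steps": [
    {"translation": [-0.04, -0.04, 0.13], "angular": [0, 0, 0], "gripper": 1},
    {"translation": [0, 0, 0], "angular": [0, 0, 0], "gripper": 0.3},
    {"translation": [0, 0, 0], "angular": [0, 0, 0], "gripper": 0},
    {"translation": [0, 0, 0], "angular": [0, 0, 0], "gripper": 0},
    {"translation": [0, 0, 0], "angular": [0, 0, 0], "gripper": 0},
    {"translation": [0, 0, 0], "angular": [0, 0, 0], "gripper": 0},
    {"translation": [0, 0, 0], "angular": [0, 0, 0], "gripper": 0},
    {"translation": [0, 0, 0], "angular": [0, 0, 0], "gripper": 0}
  ],
  "force": 60
}}

```text
t: 4.45
tool_pos: [0.5675, -0.1241, 0.1404]
tool_rot: [3.101, 0.503, 0.001]
contact_force: [0.2, -0.9, 1.5]
opening: 0.0128
grip_force: 60.8
```

```bash
python3 ob.py
```

```text
4.45 [ 0.5675 -0.1241  0.1404] xang 18.43 z [ 0.001 -0.    -1.   ] q6 0.91 F [ 0.2 -0.9  1.5] M [ 0.01 -0.02  0.03] op 0.0128 g 60.8
```

Emit:
{"op": "drive_tool", "data": {
  "steps": [
    {"translation": [0, 0, 0], "angular": [0, 0, -0.4], "gripper": 0},
    {"translation": [0, 0, 0], "angular": [0, 0, -0.4], "gripper": 0},
    {"translation": [0, 0, 0], "angular": [0, 0, -0.4], "gripper": 0},
    {"translation": [0, 0, 0], "angular": [0, 0, 0], "gripper": 0}
  ]
}}

```text
t: 4.95
tool_pos: [0.5674, -0.124, 0.1404]
tool_rot: [3.048, 0.76, 0.001]
contact_force: [0.9, 0.2, 1.5]
opening: 0.0128
grip_force: 60.9
```

```bash
python3 ob.py
```

```text
4.95 [ 0.5674 -0.124   0.1404] xang 28.0 z [ 0. -0. -1.] q6 0.74 F [0.9 0.2 1.5] M [ 0.08 -0.01 -0.  ] op 0.0128 g 60.9
```

Emit:
{"op": "drive_tool", "data": {
  "steps": [
    {"translation": [0, 0, 0], "angular": [0, 0, -0.4], "gripper": 0},
    {"translation": [0, 0, 0], "angular": [0, 0, -0.4], "gripper": 0},
    {"translation": [0, 0, 0], "angular": [0, 0, 0], "gripper": 0}
  ]
}}

```text
t: 5.32
tool_pos: [0.5675, -0.1241, 0.1404]
tool_rot: [3.001, 0.928, 0.001]
contact_force: [0.6, 0.2, 3.6]
opening: 0.0127
grip_force: 61.0
```

```bash
python3 ob.py
```

```text
5.33 [ 0.5675 -0.1241  0.1404] xang 34.35 z [ 0.001 -0.    -1.   ] q6 0.63 F [0.6 0.2 3.6] M [ 0.06 -0.08  0.01] op 0.0127 g 61.0
```

Emit:
{"op": "drive_tool", "data": {
  "steps": [
    {"translation": [0, 0, 0], "angular": [0, 0, -0.7], "gripper": 0},
    {"translation": [0, 0, 0], "angular": [0, 0, -0.7], "gripper": 0},
    {"translation": [0, 0, 0], "angular": [0, 0, -0.7], "gripper": 0},
    {"translation": [0, 0, 0], "angular": [0, 0, -0.7], "gripper": 0},
    {"translation": [0, 0, 0], "angular": [0, 0, -0.7], "gripper": 0},
    {"translation": [0, 0, 0], "angular": [0, 0, -0.7], "gripper": 0},
    {"translation": [0, 0, 0], "angular": [0, 0, -0.7], "gripper": 0},
    {"translation": [0, 0, 0], "angular": [0, 0, 0], "gripper": 0}
  ]
}}

```text
t: 6.32
tool_pos: [0.5676, -0.1245, 0.1404]
tool_rot: [2.516, 1.879, 0.0]
contact_force: [1.2, -1.9, 2.1]
opening: 0.0124
grip_force: 60.9
```

```bash
python3 ob.py
```

```text
6.33 [ 0.5676 -0.1245  0.1404] xang 73.51 z [ 0.001 -0.001 -1.   ] q6 -0.06 F [ 1.2 -1.9  2.1] M [-0.25 -0.19  0.03] op 0.0124 g 60.9
```

Emit:
{"op": "drive_tool", "data": {
  "steps": [
    {"translation": [0, 0, 0], "angular": [0, 0, -0.65], "gripper": 0},
    {"translation": [0, 0, 0], "angular": [0, 0, 0], "gripper": 0},
    {"translation": [0, 0, -0.05], "angular": [0, 0, 0], "gripper": 0},
    {"translation": [0, 0, -0.05], "angular": [0, 0, 0], "gripper": 0},
    {"translation": [0, 0, -0.05], "angular": [0, 0, 0], "gripper": 0},
    {"translation": [0, 0, 0], "angular": [0, 0, 0], "gripper": 0}
  ]
}}

```text
t: 7.08
tool_pos: [0.5674, -0.1245, 0.145]
tool_rot: [2.429, 1.991, -0.0]
contact_force: [5.0, -3.1, -3.9]
opening: 0.0128
grip_force: 60.0
```

```bash
python3 ob.py
```

```text
7.08 [ 0.5674 -0.1245  0.145 ] xang 78.67 z [ 0.001 -0.001 -1.   ] q6 -0.15 F [ 5.  -3.1 -3.9] M [-0.63 -0.86  0.01] op 0.0128 g 60.0
```

Emit:
{"op": "drive_tool", "data": {
  "steps": [
    {"translation": [0, 0, -0.05], "angular": [0, 0, 0], "gripper": 0},
    {"translation": [0, 0, -0.05], "angular": [0, 0, 0], "gripper": 0},
    {"translation": [0, 0, -0.05], "angular": [0, 0, 0], "gripper": 0},
    {"translation": [0, 0, 0], "angular": [0, 0, 0], "gripper": 0}
  ]
}}

```text
t: 7.58
tool_pos: [0.5672, -0.1244, 0.151]
tool_rot: [2.429, 1.991, -0.001]
contact_force: [4.3, -3.8, -4.2]
opening: 0.0131
grip_force: 60.1
```

```bash
python3 ob.py
```

```text
7.58 [ 0.5672 -0.1244  0.151 ] xang 78.68 z [ 0.    -0.001 -1.   ] q6 -0.15 F [ 4.3 -3.8 -4.2] M [-0.61 -0.76 -0.04] op 0.0131 g 60.1
```

Low force, so the cap is free. I'll lift it straight up another 12 cm.

Emit:
{"op": "drive_tool", "data": {
  "steps": [
    {"translation": [0, 0, -0.2], "angular": [0, 0, 0], "gripper": 0},
    {"translation": [0, 0, -0.3], "angular": [0, 0, 0], "gripper": 0},
    {"translation": [0, 0, -0.4], "angular": [0, 0, 0], "gripper": 0},
    {"translation": [0, 0, -0.6], "angular": [0, 0, 0], "gripper": 0},
    {"translation": [0, 0, -0.6], "angular": [0, 0, 0], "gripper": 0},
    {"translation": [0, 0, -0.6], "angular": [0, 0, 0], "gripper": 0},
    {"translation": [0, 0, -0.3], "angular": [0, 0, 0], "gripper": 0},
    {"translation": [0, 0, 0], "angular": [0, 0, 0], "gripper": 0}
  ]
}}

```text
t: 8.57
tool_pos: [0.5675, -0.124, 0.2732]
tool_rot: [2.426, 1.994, 0.001]
contact_force: [-0.2, -0.1, -1.3]
opening: 0.0127
grip_force: 60.7
```

```bash
python3 ob.py; python3 - <<'E'
from h import *;from station import ctrl
a=ctrl.get_image('scene')['color'][150:290,170:400];b=ctrl.get_image('top')['color'][100:230,190:420]
c=np.vstack([cv2.resize(a,(460,280)),cv2.resize(b,(460,260))])
cv2.imwrite('pics/end.png',c[:,:,::-1])
E
```

```text
8.57 [ 0.5675 -0.124   0.2732] xang 78.81 z [ 0.001 -0.    -1.   ] q6 -0.15 F [-0.2 -0.1 -1.3] M [0.01 0.03 0.  ] op 0.0127 g 60.7
```

View pics/end.png

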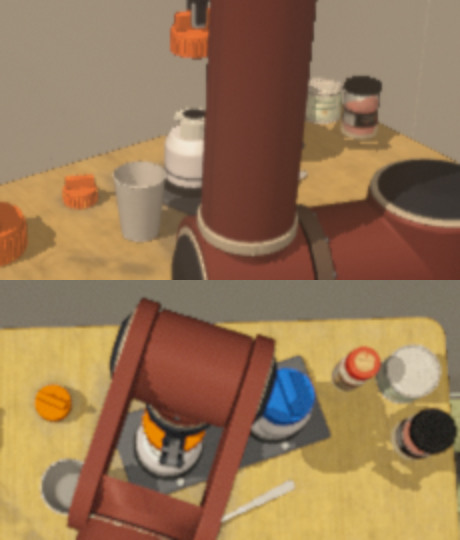

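The orange cap hangs upright in the gripper at (190,38), well above the open neck at (190,120). The blue cap (285,395), beaker, spoon and jar are where they were.

Emit:
{"op": "drive_tool", "data": {
  "steps": [
    {"translation": [0, 0, 0], "angular": [0, 0, 0], "gripper": 0},
    {"translation": [0, 0, 0], "angular": [0, 0, 0], "gripper": 0}
  ]
}}

```text
t: 8.93
tool_pos: [0.5669, -0.1239, 0.271]
tool_rot: [-2.426, -1.994, 0.001]
contact_force: [1.3, -0.2, -1.2]
opening: 0.0125
grip_force: 60.7
```

```bash
python3 -c "
from station import ctrl
print(ctrl.finish_job())"
```

```text
the job is handed in; nothing more can be done
None
```

The orange cap undid counter-clockwise (right-handed thread) after about 60° of turn; I lifted it straight off and handed the job in at about 9 s, still gripping it upright about 13 cm above its closed position, with the blue cap, spice jar, beaker and spoon untouched.

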